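Lock a clamp stud against the filter carrier on a T-slot rail

TASK

Secure the filter carrier on the optical rail: take the red-winged clamp stud out of its grey holder, drop its T-head into the rail's slot within the blue loading zone so that the collar lies flat on the rail, and slide it along the slot until its collar presses lightly against the tip of the carrier's adjusting screw, without shifting the carrier. Then turn the stud a quarter turn clockwise, as far as it goes, so that it locks, and let go of it standing upright with the collar still touching the screw; leave everything else where it is.

Things in the scene. Friction and masses are not known exactly. Their poses are not given: they have to be found in the camera images.
- stud: Loose steel clamp stud with a red wing grip, 0.08 to 0.17 kg. Origin on its upright axis at the collar's underside, z up. Collar 34 mm diameter, z 0 to 14 mm; stem 12 mm diameter to z 30; wing above. A half turn makes no difference. It starts upright in its holder, collar on the holder's top (30 mm above the bench), its x along the bench's y within 0.6 rad, 2 mm of play each way.
- stud_grip (a point): Middle of the stud's red wing, on the axis 44 mm above the collar's underside; axes as the stud's. The wing is 36 mm long (stud x), 14 mm wide (y, pinch it across this), from z 30 to 54 mm of the stud.
- stud_head (a point): Underside of the stud's T-head, on the axis 17 mm below the collar's underside. Head 26 mm long (stud x), 10 mm wide (y), 7 mm thick. The neck between head and collar is 11 mm across and 10 mm high, with two opposite corners square and two round.
- rail: Aluminium T-slot rail fixed to the bench, 300 mm long (its y), 56 mm wide (x), 28 mm high, black end caps. Origin under its middle on the bench; y points along the slot from the blue loading zone to the carrier. Slot at x = 0: 12.5 mm wide, its top edges chamfered to 18.5 mm; lips 8 mm thick; below them a chamber 34 mm wide, 12 mm deep. The stud slides easily along it.
- slot_load (a point): Middle of the blue loading zone (70 mm along the slot), on the slot's centre line at the rail's top. Axes as the rail's. The head enters only with the stud's x along the slot. In the slot the neck lets the stud turn clockwise (seen from above) only, lightly, to a hard stop 90 to 99 degrees on, where the head is caught under the lips; anticlockwise it jams after 8 degrees.
- carrier (a joint): Position of the filter carrier along the rail (m), growing away from the loading zone. It stays where it is set but is only lightly clamped: a push of more than about 12 N along the rail shifts it.
- carrier_front (a point): Front face of the carrier's foot (dark, 44 mm wide, 18 mm above the rail), over the slot's centre line, 9 mm above the rail's top; axes as the rail's. From it a rigid steel screw with a round tip, 9 mm diameter, sticks out towards the loading zone by 6 to 30 mm, different every time and not measured. The filter frame, 65 mm behind, is 64 mm above the rail.
- stud_holder: Grey block 64 x 64 mm, 30 mm high, fixed to the bench, with a pocket for the stud's head (15 mm along its x, 31 mm along its y, 24 mm deep). Origin under its middle.
- filter_glasses: Stack of teal filter glasses, 119 x 135 x 41 mm, a bystander; origin under its middle.
- spectacles: Teal reading glasses, 131 x 132 x 37 mm, a bystander; origin under the middle.
- marker: Black and white marker pen, 135 mm long, 17 mm thick, a bystander; origin under its middle.
- forceps: Steel forceps, 132 x 14 x 9 mm, lying flat, a bystander; origin under the middle.
- oil_dropper: Brown dropper bottle, 33 mm diameter, 102 mm high, a bystander; origin under its middle.
Mind the look-alikes: they are no part of the job. Leave any turquoise look-alike of the stud alone.

How it is judged (in metres and radians):
On the way, in this order (a step that is already met when the one before it is completed fails the run):
1. the stud stands in the slot within the blue loading zone, collar on the rail, head along the slot (z of stud in the frame of rail between 0.0255 and 0.03 m and x of stud in the frame of rail between -0.004 and 0.004 m and angle between stud's own z axis and vertical below 0.08 rad and angle between the x axis of stud and the y axis of rail, either way round below 0.25 rad and y of stud in the frame of slot_load between -0.035 and 0.035 m), for 0.2 s.
2. still seated and with the head along the slot, its collar presses on the adjusting screw with more than 1.5 N (z of stud in the frame of rail between 0.0255 and 0.03 m and x of stud in the frame of rail between -0.004 and 0.004 m and angle between stud's own z axis and vertical below 0.08 rad and angle between the x axis of stud and the y axis of rail, either way round below 0.25 rad and contact force between stud and set_screw_c1 above 1.5 N), for 0.2 s.
At the end, for the whole second after the job is handed in: Stud upright (0.08 rad) in the slot, within 4 mm of its centre line, collar within 2 mm of the rail's top, head across the slot within 15 degrees, collar within 1.5 mm of the screw's round tip, carrier within 2 mm of its start, stud at rest (z of stud in the frame of rail between 0.0255 and 0.03 m and x of stud in the frame of rail between -0.004 and 0.004 m and angle between stud's own z axis and vertical below 0.08 rad and angle between the x axis of stud and the x axis of rail, either way round below 0.26 rad and horizontal distance between stud and set_screw_c1 below 0.023 m and distance of carrier_front from where it was at the start of the episode below 0.002 m and linear speed of stud below 0.01 m/s); the robot touches nothing.
It fails at once if the carrier is shifted along the rail by 2 mm or more (distance of carrier_front from where it was at the start of the episode above 0.002 m).
It fails at once if the stud is forced against the rail with more than 45 N (contact force between stud and rail above 45 N).
It fails at once if a bystander is moved by more than 20 mm (distance of any of filter_glasses, spectacles, marker, forceps, oil_dropper from where it was at the start of the episode above 0.02 m).
It also fails if it takes over 56 s, if anything falls off the work surface, if the arm or the gripper's body presses on something with over 40 N, if the wrist force passes 120 N, or if a joint passes its speed limit or range.

ROBOT

A 6-joint arm with a two-finger parallel gripper is mounted at the origin on a cart in front of the work surface, level with it; the furniture and walls round the work are solid. World frame = base frame: x ahead of the robot, y to its left, z up, the work surface at z = 0. Lengths are in mm, angles in rad, forces in N, time in s.
With the tool pointing down it reaches from about 400 to 925 mm from the base axis. Payload 3.4 kg.
Tool frame: the origin (TCP) lies between the finger pads; the fingertips stand 17 mm ahead of it and the grasp point (between the pads) lies 2 mm behind it; z points along the fingers, y is the line along which they close (so a half turn about z gives the same grasp; the last joint's range is limited). The gripper opens to 85 mm and grips with 20 to 120 N. Pads are 22 mm wide; open, the fingers measure 114 mm over their backs; the gripper's body (76 mm by 85 mm) begins 54 mm behind the grasp point. The pads swing forward as they close: fully open they stand 13 mm farther back than shut.
Start: joints at [1.161, 0.307, 1.506, -0, 1.328, -0.073], TCP at [189.5, 542.882, 248.305] pointing down, gripper open.
Joint ranges: [-3.12, 3.12], [-1.05, 2.28], [0.14, 2.33], [-1.42, 4.57], [0.1, 2.73], [-2.68, 2.68]. Speed limits (rad/s): [2.57, 2.57, 3.14, 3.14, 3.14, 3.14].

INTERFACE

Orientations are given as a unit quaternion [x, y, z, w].
In Python, from station import bot gives the robot as it stands.
- The arm moves only by the shell command python3 -m jog 'ROWS' [FORCE]. ROWS is a JSON object of lists of equal length, an entry for each row: "fingers": the closure, from -1 (fully open) to 1 (shut), so that 0 is half open; "linear": the shift along the tool's x, y, z in mm, a list of three; "roll": the turn about the tool's z in rad. A call has 1 to 8 rows; each row shifts and turns the commanded pose from where the row before left it, along the tool's axes as they then stand; what a row does not reach is not made up. A row lasts 1/10 s, in which the tool goes at most 50 mm and 8.59 degrees, less where a joint would pass 70% of its speed; a pose out of reach is approached as far as the arm can. A call with a gripper value outside its range is refused whole. The fingers move at their own pace and stop on an object; FORCE is the grip in N (left out, the last holds). Time passes only in rows, so rows that do not move let the fingers close. It gives the time, the measured TCP pose, the force, the opening and the grip force at its end, in the units of the state.
- bot.get_state(): the state, without advancing time (a new reading comes with each control period).
- bot.grab_frame(name): name is "side" or "top"; returns the picture (480x640x3 uint8, red, green, blue); there is no depth.
- bot.camera_params(name): a dict with "fovy" (degrees; the focal length in pixels is half the picture's height over the tangent of half this angle, whatever the lens; pixels are square), "cx", "cy" (the principal point, pixels), "D" ([k1, k2, p1, p2, k3] as OpenCV has them; the pictures are not rectified), "R" (3x3) and "t" (3): a world point X has camera coordinates R X + t. Camera axes: x right, y down, z forward; pixel columns grow to the right and rows downward; lengths in mm; the calibration is good to about 2 mm. A picture is of the moment at which its call begins. camera_params takes no time and is no camera call.
- bot.hand_in(): hands the job in; it is judged then, once.
The state is a dict: "t": time; "joints": joint angles; "joint_velocities": joint speeds; "tau": joint torques, N m; "tool_pos": TCP position; "eef_rot": TCP orientation; "contact_force": force on the tool from outside, world axes, zero at the start; "torque": the same for the moment, N m; "opening": finger opening in mm; "gripper_force": force on a finger pad.
Only numpy, scipy, OpenCV 4.12 (cv2) and the standard library are available. Lean on these libraries where they do the work, as an engineer would, in place of code of your own. Each camera call takes 0.05 s, during which the arm holds its last target. There are 200 camera calls.

## Working session

There is one attempt and no reset: what is moved stays moved. The work goes in short steps, Python scripts to look and compute and a shell command to move; the robot and the scene stay as the last step left them, time stands still between calls to the robot, and variables do not carry over. Pictures are saved under pics/ and viewed, at most 10 in all, crops included, and the job is handed in when it is done.

```bash
mkdir -p pics; python3 - <<'E'
from station import bot
import cv2,json
for n in("side","top"):
    cv2.imwrite(f"pics/{n}0.png",bot.grab_frame(n)[:,:,::-1]); print(n,bot.camera_params(n))
print(bot.get_state())
E
```

```text
side {'fovy': 56.447534493845815, 'cx': 314.4199178457507, 'cy': 241.01324093981913, 'D': array([-0.00267502,  0.        ,  0.        ,  0.        ,  0.        ]), 'R': array([[ 0.81588043, -0.57778321,  0.02248722],
       [-0.19047936, -0.30528631, -0.93301548],
       [ 0.54594572,  0.75694572, -0.35913291]]), 't': array([-443.88938622,  189.01404804,  767.25665381])}
top {'fovy': 52.71707106755797, 'cx': 314.30901765481946, 'cy': 240.2090500522995, 'D': array([0.04505189, 0.        , 0.        , 0.        , 0.        ]), 'R': array([[ 0.10867383, -0.99407658, -0.00132187],
       [-0.96775015, -0.10549159, -0.22876009],
       [ 0.2272656 ,  0.02613947, -0.97348193]]), 't': array([ -36.43571234,  559.85735878, 1294.01320063])}
{'t': 0.1, 'joints': array([ 1.16149162e+00,  3.07520206e-01,  1.50751769e+00, -1.66969792e-05,
        1.32843046e+00, -7.34838032e-02]), 'joint_velocities': array([-0.00210591, -0.00207471, -0.00187551,  0.00059831, -0.00106418,
       -0.00117024]), 'tau': array([ 1.73776039e-03, -4.58523738e+01, -2.52608657e+01, -2.62138319e-04,
        5.68617397e-03,  1.79825111e-05]), 'tool_pos': array([189.27211545, 542.3303872 , 247.46998627]), 'eef_rot': array([ 1.67120498e-01,  9.85936032e-01, -9.12596802e-04, -2.16332183e-04]), 'contact_force': array([ 0.29887497, -0.53453842, -0.66374818]), 'torque': array([ 0.06678101, -0.00495213, -0.04003834]), 'gripper_force': 0.0, 'opening': 85.66676239392758}
```

View pics/side0.png

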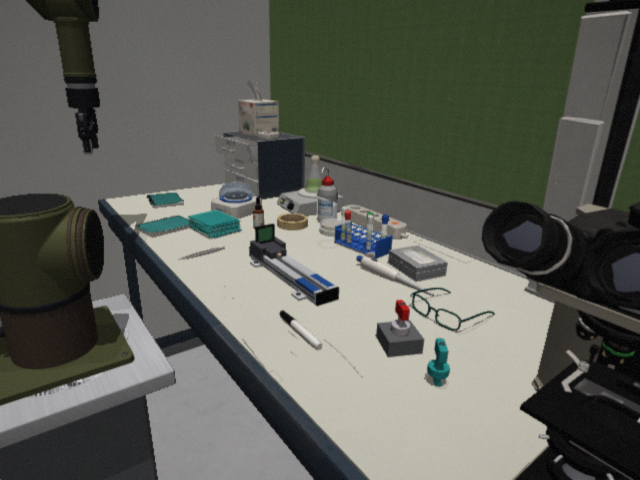

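View pics/top0.png

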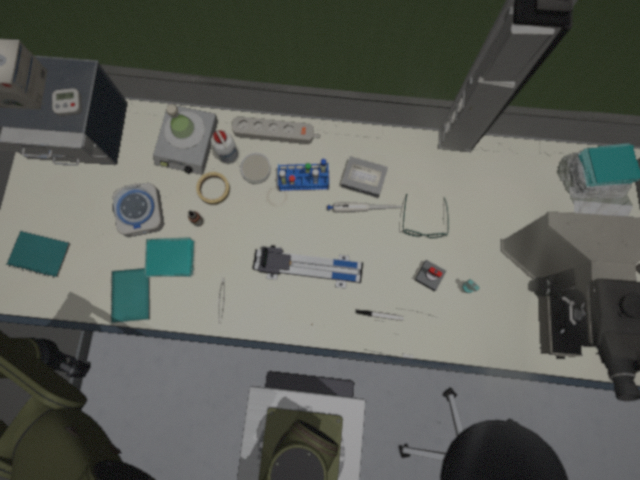

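Candidates: the red-winged stud in the grey holder (side 402,310; top 432,270) and a turquoise look-alike standing on the bench (side 438,362; top 468,286). The red one in the grey holder fits the description. The rail's blue zone is at top (347,270), side (318,285), and the carrier is at its other end. I'll confirm with crops and measure by masks.

```bash
cat > h.py <<'E'
from station import bot
import numpy as np,cv2
C={n:bot.camera_params(n) for n in("side","top")}
def K(n):
    f=240/np.tan(np.radians(C[n]["fovy"]/2)); return np.array([[f,0,C[n]["cx"]],[0,f,C[n]["cy"]],[0,0,1]])
def ray(n,p):
    u=cv2.undistortPoints(np.array([[p]],float),K(n),C[n]["D"])[0,0]
    R,t=C[n]["R"],C[n]["t"]; d=R.T@np.array([u[0],u[1],1]); return -R.T@t,d/np.linalg.norm(d)
def plane(n,p,z):
    o,d=ray(n,p); return o+d*(z-o[2])/d[2]
def tri(ps,pt):
    o1,d1=ray("side",ps);o2,d2=ray("top",pt)
    s=np.linalg.lstsq(np.c_[d1,-d2],o2-o1,rcond=None)[0]
    a,b=o1+s[0]*d1,o2+s[1]*d2; return (a+b)/2,np.linalg.norm(a-b)
def proj(n,X):
    return cv2.projectPoints(np.array([X],float),cv2.Rodrigues(C[n]["R"])[0],C[n]["t"],K(n),C[n]["D"])[0][0,0]
def mask(im,h0,h1,s=110,v=60,roi=None):
    m=cv2.inRange(cv2.cvtColor(im,cv2.COLOR_RGB2HSV_FULL),(h0,s,v),(h1,255,255))
    if h0>h1: m=cv2.inRange(cv2.cvtColor(im,cv2.COLOR_RGB2HSV_FULL),(h0,s,v),(255,255,255))|cv2.inRange(cv2.cvtColor(im,cv2.COLOR_RGB2HSV_FULL),(0,s,v),(h1,255,255))
    if roi: x0,y0,x1,y1=roi; q=np.zeros_like(m); q[y0:y1,x0:x1]=m[y0:y1,x0:x1]; m=q
    return m
def blobs(m,mn=8):
    n,l,s,c=cv2.connectedComponentsWithStats(m)
    out=[]
    for i in range(1,n):
        if s[i,4]>=mn:
            pts=np.argwhere(l==i)[:,::-1].astype(np.float32)
            out.append((c[i].round(2),int(s[i,4]),cv2.minAreaRect(pts)))
    return out
E
cat > m.py <<'E'
from h import *
S=np.mean([bot.grab_frame("side") for _ in range(3)],0).astype(np.uint8); T=np.mean([bot.grab_frame("top") for _ in range(3)],0).astype(np.uint8)
rs=blobs(mask(S,240,12,roi=(360,280,450,360))); rt=blobs(mask(T,240,12,roi=(405,250,460,300)))
print("red",rs,rt)
if rs and rt: print(tri(rs[0][0],rt[0][0]), plane("top",rt[0][0],74+2))
for n,im,r in(("side",S,(230,240,350,310)),("top",T,(240,240,370,290))):
    for b in blobs(mask(im,140,180,90,40,roi=r)):
        print(n,b,plane(n,b[0],28).round(1), [plane(n,p,28).round(1)[:2] for p in cv2.boxPoints(b[2])])
def crop(im,x,y,w,h,k): return cv2.resize(im[y:y+h,x:x+w],None,fx=k,fy=k,interpolation=cv2.INTER_CUBIC)
a=crop(S,235,215,110,95,3.6)[:, :396]; b=crop(S,365,290,100,95,3.6);c=crop(T,240,235,130,55,3.6)[:,:]; d=crop(T,410,250,80,55,3.6)
p=np.vstack([np.hstack([a,b]),np.pad(np.hstack([c,d]),((0,0),(0,0),(0,0)))[:, :a.shape[1]+b.shape[1]]])if c.shape[1]+d.shape[1]>=a.shape[1]+b.shape[1] else np.zeros((9,9,3),np.uint8)
cv2.imwrite("pics/crop1.png",p[:,:,::-1])
E
python3 m.py
```

```text
red [(array([402.06, 309.96]), 194, ((402.0, 310.0), (20.0, 12.0), 90.0))] [(array([434.75, 271.77]), 65, ((434.8461608886719, 271.76922607421875), (12.899611473083496, 5.705597877502441), 29.744882583618164))]
(array([ 506.70301354, -313.59904775,   72.61660329]), np.float64(1.2929012191233475)) [ 505.53234244 -312.38771234   76.        ]
side (array([342.73, 242.19]), 59, ((342.4324645996094, 241.5946044921875), (15.14542293548584, 5.14650297164917), 17.10272979736328)) [698.6  87.3  28. ] [array([681.2, 101.3]), array([708. , 129.1]), array([720.3,  81.1]), array([693.8,  55.2])]
side (array([321.63, 280.06]), 103, ((321.471923828125, 280.0449523925781), (23.107954025268555, 4.875990390777588), 32.0053825378418)) [513.9 -69.   28. ] [array([504.9, -38.6]), array([522.4, -23.8]), array([522.2, -97.8]), array([ 505.6, -110.4])]
side (array([306.62, 284.64]), 180, ((306.5301818847656, 284.6711730957031), (23.75772476196289, 8.683858871459961), 34.99201965332031)) [473.4 -69.6  28. ] [array([459.6, -42.2]), array([488.8, -17.8]), array([486.4, -96.3]), array([ 459. , -116.7])]
top (array([344.83, 263.37]), 123, ((344.95562744140625, 263.3771057128906), (22.55036163330078, 5.316277027130127), 6.709836959838867)) [511.1 -68.3  28. ] [array([503.8, -36.5]), array([519.2, -36.7]), array([ 518.5, -100.9]), array([ 503.1, -100.5])]
top (array([343.47, 276.39]), 140, ((343.4563293457031, 276.3275146484375), (23.06256675720215, 6.079530715942383), 7.594643592834473)) [473.4 -68.   28. ] [array([465.7, -35.1]), array([483.1, -35.6]), array([ 481.5, -100.9]), array([ 464.1, -100.2])]
```

View pics/crop1.png

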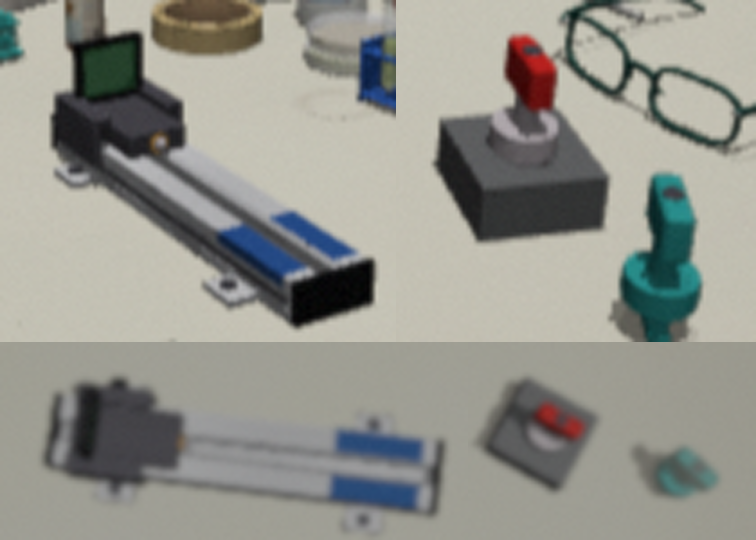

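The crop confirms the red-winged stud in the grey holder (top ≈(435,272), side ≈(402,310)); the turquoise one beside it is the look-alike and stays put. The orange screw tip is at the carrier's front, facing the blue zone.

```bash
cat > pos.py <<'E'
from h import *
from scipy.spatial.transform import Rotation as Ro
s=bot.get_state();R=Ro.from_quat(s["eef_rot"]).as_matrix()
print("t",s["t"],"pos",s["tool_pos"].round(1),"yhead deg",np.degrees(np.arctan2(R[1,1],R[0,1])).round(2),"z",R[:,2].round(3),"q",s["joints"].round(2),"F",s["contact_force"].round(1),"M",s["torque"].round(2),"op",s["opening"].round(1),"g",round(float(s["gripper_force"]),1))
E
python3 - <<'E'
from h import *
T=bot.grab_frame("top");S=bot.grab_frame("side")
m=mask(T,240,12,roi=(405,250,460,300));p=np.argwhere(m)[:,::-1]
W=np.array([plane("top",q,84)[:2] for q in p]);c=W.mean(0);u,s,v=np.linalg.svd(W-c);print(c,s/np.sqrt(len(W))*3.46,v, np.degrees(np.arctan2(v[0,1],v[0,0])))
# holder top by grey contour: dark pixels
g=cv2.cvtColor(T,cv2.COLOR_RGB2GRAY);k=np.zeros_like(g);k[250:300,405:455]=(g<110)[250:300,405:455]
print([ (b,[plane("top",q,30).round(0)[:2] for q in cv2.boxPoints(b[2])]) for b in blobs(k*255,100)])
E
python3 -m jog '{"fingers":[-1,-1,-1,-1,-1,-1,-1,-1],"linear":[[0,0,0],[0,0,0],[0,0,0],[0,0,0],[0,0,0],[0,0,0],[0,0,0],[0,0,0]],"roll":[0.14,0.14,0.14,0.14,0.14,0.14,0.14,0.14]}' 40
python3 -m jog '{"fingers":[-1,-1],"linear":[[0,0,0],[0,0,0]],"roll":[0.11,0]}'; python3 pos.py
```

```text
[ 504.06910651 -310.55636374] [35.2122114  15.74735772] [[ 0.38098844  0.9245798 ]
 [ 0.9245798  -0.38098844]] 67.60507741276507
[((array([428.66, 274.91]), 548, ((428.77069091796875, 274.9203796386719), (25.379165649414062, 23.383947372436523), 28.610462188720703)), [array([ 487., -261.]), array([ 549., -289.]), array([ 521., -353.]), array([ 459., -325.])])]
t: 1.3
tool_pos: [189.5, 542.9, 248.3]
eef_rot: [0.667, 0.745, 0.0, -0.0]
contact_force: [0.3, -0.3, -0.5]
opening: 85.7
gripper_force: 0.0
t: 1.5
tool_pos: [189.5, 542.9, 248.3]
eef_rot: [0.705, 0.709, 0.0, -0.0]
contact_force: [-0.4, -1.0, -0.7]
opening: 85.5
gripper_force: 0.0Traceback (most recent call last):
  File "pos.py", line 4, in <module>
    print("t",s["t"],"pos",s["tool_pos"].round(1),"yhead deg",np.degrees(np.arctan2(R[1,1],R[0,1])).round(2),"z",R[:,2].round(3),"q",s["joints"].round(2),"F",s["contact_force"].round(1),"M",s["torque"].round(2),"op",s["opening"].round(1),"g",round(float(s["gripper_force"]),1))
                                                                                                                                                                                                                        ^^^^^^^^^^^^^^^^^^
AttributeError: 'float' object has no attribute 'round'
```

```bash
sed -i 's/s\["opening"\].round(1)/round(s["opening"],1)/' pos.py
python3 -m jog '{"fingers":[-1,-1,-1,-1,-1,-1,-1,-1],"linear":[[-36,24,0],[-36,24,0],[-36,24,0],[-36,24,0],[-36,24,0],[-36,24,0],[-36,24,0],[-36,24,0]],"roll":[0,0,0,0,0,0,0,0]}' >/dev/null
python3 -m jog '{"fingers":[-1,-1,-1,-1,-1,-1,-1,-1],"linear":[[-36,24,0],[-36,24,0],[-36,24,0],[-36,24,0],[-42,2,0],[-42,2,0],[-42,2,0],[-42,2,0]],"roll":[0,0,0,0,0,0,0,0]}' >/dev/null
python3 -m jog '{"fingers":[-1,-1,-1,-1,-1,-1,-1,-1],"linear":[[-42,2,0],[-42,2,0],[-42,2,10],[-42,2,10],[-42,2,10],[0,0,30],[0,0,30],[0,0,0]],"roll":[0,0,0,0,0,0,0,0]}' 
python3 pos.py
```

```text
t: 3.9
tool_pos: [496.6, -264.4, 154.4]
eef_rot: [0.705, 0.709, -0.001, -0.004]
contact_force: [-1.0, 0.0, 0.7]
opening: 85.4
gripper_force: 0.0
t 3.9 pos [ 496.6 -264.4  154.4] yhead deg 0.36 z [-0.008  0.005 -1.   ] q [-0.56  0.38  1.65  0.    1.12 -0.57] F [-1.   0.   0.7] M [-0.   -0.01  0.06] op 85.4 g 0.0
```

```bash
python3 -m jog '{"fingers":[-1,-1,-1,-1,-1,-1],"linear":[[-24,5,0],[-24.5,4.5,0],[0,0,0],[0,0,0],[0,0,0],[0,0,0]],"roll":[0,0,0.14,0.14,0.136,0]}'  >/dev/null
python3 -m jog '{"fingers":[-1,-1,-1,-1,-1],"linear":[[0,0,20],[0,0,20],[0,0,20],[0,0,20],[0,0,0]],"roll":[0,0,0,0,0]}' >/dev/null; python3 pos.py
python3 - <<'E'
from h import *
S=bot.grab_frame("side");T=bot.grab_frame("top")
a=cv2.resize(S[250:360,340:470],(400,338));b=cv2.resize(T[230:320,390:480],(338,338));cv2.imwrite("pics/g1.png",np.hstack([a,b])[:,:,::-1])
E
```

```text
t 5.0 pos [ 508.1 -312.7   76.7] yhead deg -23.29 z [-0.004  0.003 -1.   ] q [-0.62  0.51  1.66 -0.    0.97 -0.22] F [-0.7 -0.3 -0.5] M [0.02 0.06 0.02] op 85.4 g 0.0
```

View pics/g1.png

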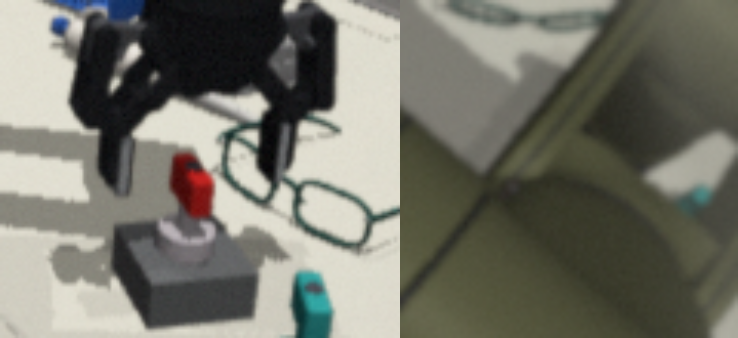

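The side crop shows the red wing midway between the open fingers, the holder under it. I'll close now.

```bash
python3 -m jog '{"fingers":[-1,1,1,1,1,1,1,1],"linear":[[0,0,2],[0,0,0],[0,0,0],[0,0,0],[0,0,0],[0,0,0],[0,0,0],[0,0,0]],"roll":[0,0,0,0,0,0,0,0]}' 40  >/dev/null; python3 pos.py
python3 -m jog '{"fingers":[1,1,1,1],"linear":[[0,0,0],[0,0,0],[0,0,0],[0,0,0]],"roll":[0,0,0,0]}' >/dev/null;python3 pos.py
```

```text
t 5.9 pos [ 508.9 -313.8   76.1] yhead deg -23.55 z [-0.001  0.001 -1.   ] q [-0.62  0.51  1.66 -0.    0.97 -0.21] F [-0.8  0.3 -0.3] M [ 0.1   0.16 -0.01] op 12.9 g 44.5
t 6.3 pos [ 508.9 -313.8   76.1] yhead deg -23.55 z [-0.001  0.    -1.   ] q [-0.62  0.51  1.66 -0.    0.97 -0.21] F [-1.2  0.5 -0.9] M [0.1  0.36 0.02] op 13.2 g 44.4
```

```bash
python3 -m jog '{"fingers":[1,1,1,1,1,1,1,1],"linear":[[0,0,-5],[0,0,-10],[0,0,-20],[0,0,-20],[0,0,-15],[0,0,0],[0,0,0],[0,0,0]],"roll":[0,0,0,0,0,-0.14,-0.14,-0.14]}' >/dev/null;python3 pos.py
python3 -m jog '{"fingers":[1,1,1,1,1,1,1,1],"linear":[[38,-2.5,0],[38,-2.5,0],[38,-2.5,0],[38,-2.5,0],[38,-2.5,0],[38,-2.5,0],[17,-1,0],[0,0,0]],"roll":[0,0,0,0,0,0,0,0]}' >/dev/null;python3 pos.py
python3 - <<'E'
from h import *
S=bot.grab_frame("side");T=bot.grab_frame("top")
a=cv2.resize(S[215:320,230:360],(496,400),interpolation=cv2.INTER_CUBIC);cv2.imwrite("pics/g2.png",a[:,:,::-1])
print(blobs(mask(S,240,12,roi=(200,200,450,360))))
E
```

```text
t 7.1 pos [ 510.2 -314.6  147.9] yhead deg 0.85 z [ 0.003 -0.002 -1.   ] q [-0.62  0.43  1.59  0.    1.12 -0.64] F [ 0.7 -0.4 -0.9] M [ 0.08 -0.02  0.04] op 13.2 g 44.4
t 7.9 pos [491.3 -67.  147.5] yhead deg 0.7 z [ 0.002  0.    -1.   ] q [-0.22  0.3   1.81  0.    1.03 -0.23] F [ 0.8  0.4 -1. ] M [-0.01 -0.02 -0.02] op 13.4 g 44.4
[(array([255.11, 210.67]), 9, ((255.00001525878906, 211.00001525878906), (2.8284268379211426, 2.8284268379211426), 45.0)), (array([347.51, 214.75]), 53, ((347.5, 214.5), (9.0, 5.0), 90.0)), (array([393.75, 222.62]), 8, ((394.0, 222.5), (4.0, 1.0), 0.0)), (array([317.88, 233.09]), 82, ((318.0, 233.0), (12.0, 6.0), 90.0))]
```

View pics/g2.png

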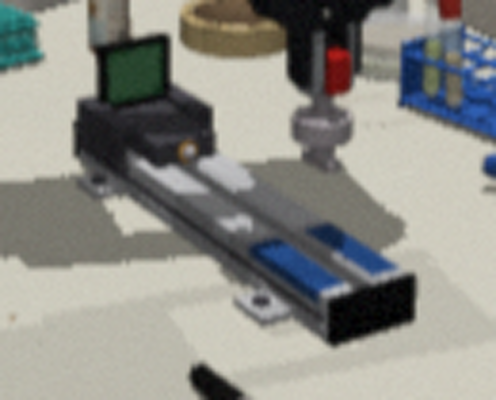

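```bash
python3 -m jog '{"fingers":[1,1,1,1],"linear":[[0,0,10],[0,0,15],[0,0,15],[0,0,0]],"roll":[0.03,0,0,0]}' >/dev/null;python3 pos.py
python3 - <<'E'
from h import *
s=bot.get_state();x,y,z=s["tool_pos"]
S=np.mean([bot.grab_frame("side") for _ in range(4)],0).astype(np.uint8)
for dz in(-63.1,-46.1,-32,-2): print(dz,proj("side",(x,y,z+dz)).round(1))
# rail strips centre lines in side view at z=28: expected for x=492.2
for xx in(473.6,492.2,510.8): print(xx,[proj("side",(xx+yy*0,yy,28)).round(1) for yy in(-103,-33)])
k=6; a=cv2.resize(S[225:310,265:360],None,fx=k,fy=k,interpolation=cv2.INTER_CUBIC);cv2.imwrite("pics/g3.png",a[:,:,::-1])
E
```

```text
t 8.4 pos [490.4 -70.3 105.1] yhead deg -1.29 z [-0.003  0.    -1.   ] q [-0.23  0.36  1.86 -0.    0.93 -0.2 ] F [-0.1  0.3 -1.2] M [ 0.01  0.01 -0.04] op 13.4 g 44.4
-63.1 [313.4 277. ]
-46.1 [313.6 269.9]
-32 [313.7 263.9]
-2 [314.  250.9]
473.6 [array([315.7, 290.7]), array([297.4, 278.4])]
492.2 [array([322.8, 288.5]), array([304.3, 276.4])]
510.8 [array([329.8, 286.3]), array([311.1, 274.5])]
```

View pics/g3.png

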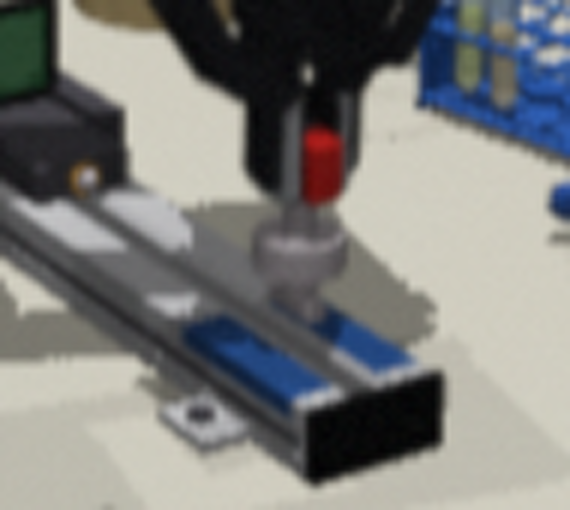

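The crop shows the head hanging just over the slot, between the blue strips (collar at side ≈(314.5,266)). A shift of about +1.3 mm in x centres it.

```bash
python3 -m jog '{"fingers":[1,1,1,1],"linear":[[0,1.3,6],[0,0,6],[0,0,0],[0,0,0]],"roll":[0,0,0,0]}' ;python3 pos.py
python3 -m jog '{"fingers":[1,1,1,1],"linear":[[0,0,2],[0,0,2],[0,0,2],[0,0,0]],"roll":[0,0,0,0]}' >/dev/null;python3 pos.py
```

```text
t: 9.0
tool_pos: [492.1, -69.1, 94.0]
eef_rot: [0.714, 0.7, -0.0, -0.0]
contact_force: [1.0, 0.1, -0.4]
opening: 13.0
gripper_force: 44.4
t 9.0 pos [492.1 -69.1  94. ] yhead deg -1.19 z [-0.001  0.    -1.   ] q [-0.22  0.38  1.87 -0.    0.9  -0.2 ] F [ 1.   0.1 -0.4] M [-0.03 -0.02  0.03] op 13.0 g 44.4
t 9.4 pos [492.6 -69.2  88.2] yhead deg -1.2 z [ 0. -0. -1.] q [-0.22  0.39  1.87  0.    0.88 -0.2 ] F [-0.  -0.5  0.3] M [ 0.01 -0.08 -0.04] op 13.4 g 44.4
```

```bash
python3 -m jog '{"fingers":[1,1,1],"linear":[[0,0,2],[0,0,2],[0,0,0]],"roll":[0,0,0]}' >/dev/null;python3 pos.py
python3 -m jog '{"fingers":[1,1,1],"linear":[[0,0,2],[0,0,2],[0,0,0]],"roll":[0,0,0]}' >/dev/null;python3 pos.py
```

```text
t 9.7 pos [492.8 -69.3  84.2] yhead deg -1.2 z [ 0.001 -0.    -1.   ] q [-0.22  0.39  1.88  0.    0.87 -0.2 ] F [ 1.1  0.2 -1.8] M [ 0.02 -0.35  0.  ] op 13.2 g 44.4
t 10.0 pos [493.1 -69.3  80.2] yhead deg -1.21 z [ 0.001 -0.    -1.   ] q [-0.22  0.4   1.88  0.    0.86 -0.2 ] F [ 3.4  0.2 -2.9] M [ 0.01 -0.56 -0.01] op 13.3 g 44.1
```

```bash
python3 -m jog '{"fingers":[1,1,1],"linear":[[0,0.8,0],[0,0,2],[0,0,0]],"roll":[0,0,0]}' >/dev/null;python3 pos.py
python3 -m jog '{"fingers":[1,1,1],"linear":[[0,0,2],[0,0,1],[0,0,0]],"roll":[0,0,0]}' >/dev/null;python3 pos.py
```

```text
t 10.3 pos [493.3 -69.2  78.2] yhead deg -1.2 z [ 0.  0. -1.] q [-0.22  0.4   1.88  0.    0.86 -0.2 ] F [ 1.7  0.1 -2. ] M [-0.07 -0.41 -0.02] op 13.2 g 44.3
t 10.6 pos [493.2 -69.2  75.2] yhead deg -1.2 z [ 0.  0. -1.] q [-0.22  0.41  1.89  0.    0.85 -0.2 ] F [ 1.5  0.  -1.5] M [-0.01 -0.46  0.04] op 13.3 g 44.2
```

```bash
python3 -m jog '{"fingers":[1,1],"linear":[[0,0.4,0.8],[0,0,0]],"roll":[0,0]}' >/dev/null;python3 pos.py
python3 -m jog '{"fingers":[1,1],"linear":[[0,0,0.7],[0,0,0]],"roll":[0,0]}' >/dev/null;python3 pos.py
```

```text
t 10.8 pos [493.3 -69.2  74.4] yhead deg -1.2 z [-0.001  0.    -1.   ] q [-0.22  0.41  1.89 -0.    0.85 -0.2 ] F [ 2.3 -0.6 -1.5] M [-0.01 -0.29  0.  ] op 13.2 g 44.4
t 11.0 pos [493.3 -69.2  74. ] yhead deg -1.2 z [-0.  0. -1.] q [-0.22  0.41  1.89 -0.    0.85 -0.2 ] F [0.6 0.3 2.1] M [ 0.06 -0.09 -0.04] op 13.3 g 44.8
```

Seated (z 74.0, Fz +2). Next, estimate the screw tip before sliding.

```bash
python3 - <<'E'
from h import *
S=np.mean([bot.grab_frame("side") for _ in range(4)],0).astype(np.uint8)
b=blobs(mask(S,8,40,80,90,roi=(268,245,295,265)),3);print(b,[plane("side",q[0],37).round(1) for q in b])
print([ (y,proj("side",(494,y,37)).round(1)) for y in(40,50,60,70,80)])
k=8; a=cv2.resize(S[235:300,260:340],None,fx=k,fy=k,interpolation=cv2.INTER_CUBIC);cv2.imwrite("pics/g4.png",a[:,:,::-1])
E
```

```text
[] []
[(40, array([287.6, 261.5])), (50, array([285.4, 260. ])), (60, array([283.2, 258.6])), (70, array([281. , 257.2])), (80, array([278.9, 255.8]))]
```

View pics/g4.png

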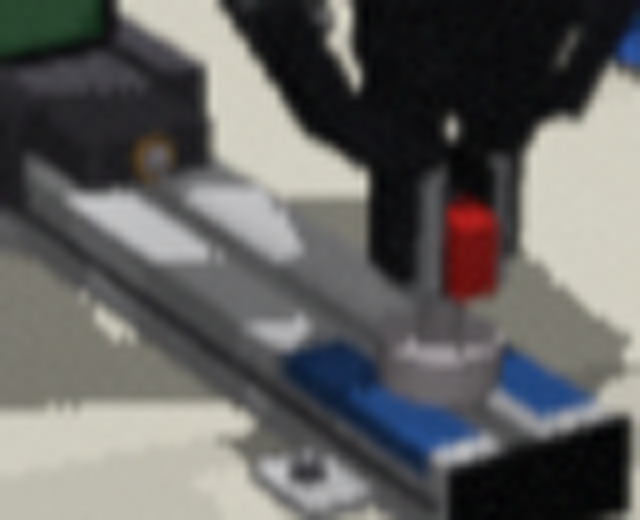

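Collar lies flat on the rail, and the screw tip shows at side ≈(279,254), i.e. y≈75. So the stud should stop near TCP y≈57. I'll slide in stages, watching Fx.

```bash
python3 -m jog '{"fingers":[1,1,1,1],"linear":[[10,0,0],[10,0,0],[10,0,0],[0,0,0]],"roll":[0,0,0,0]}' >/dev/null;python3 pos.py
python3 -m jog '{"fingers":[1,1,1,1],"linear":[[10,0,0],[10,0,0],[10,0,0],[0,0,0]],"roll":[0,0,0,0]}' >/dev/null;python3 pos.py
```

```text
t 11.6 pos [494.3 -37.4  74. ] yhead deg -1.13 z [ 0.     0.001 -1.   ] q [-0.16  0.41  1.89  0.    0.84 -0.14] F [0.6 1.8 6.5] M [ 0.46 -0.11 -0.01] op 13.2 g 45.2
t 12.0 pos [494.9  -7.7  74. ] yhead deg -1.14 z [ 0.     0.001 -1.   ] q [-0.1   0.4   1.89  0.    0.84 -0.08] F [-0.4  1.9  5.6] M [ 0.29 -0.11  0.03] op 12.9 g 45.2
```

```bash
python3 -m jog '{"fingers":[1,1,1,1,1],"linear":[[10,0,-0.3],[10,0,0],[10,0,0],[10,0,0],[0,0,0]],"roll":[0,0,0,0,0]}' >/dev/null;python3 pos.py
python3 -m jog '{"fingers":[1,1,1,1],"linear":[[3,0,0],[3,0,0],[2,0,0],[0,0,0]],"roll":[0,0,0,0]}' >/dev/null;python3 pos.py
python3 - <<'E'
from h import *
S=np.mean([bot.grab_frame("side") for _ in range(2)],0).astype(np.uint8)
k=8; a=cv2.resize(S[225:285,250:325],None,fx=k,fy=k,interpolation=cv2.INTER_CUBIC);cv2.imwrite("pics/g5.png",a[:,:,::-1])
E
```

```text
t 12.5 pos [495.4  32.7  74. ] yhead deg -1.15 z [-0.     0.001 -1.   ] q [-0.02  0.41  1.89  0.    0.85 -0.  ] F [0.  1.8 2.5] M [ 0.41 -0.02  0.05] op 12.8 g 45.0
t 12.9 pos [495.7  38.9  74. ] yhead deg -1.22 z [-0.  0. -1.] q [-0.01  0.41  1.89  0.    0.85  0.01] F [ 0.3 -0.1  1.7] M [-0.13 -0.04 -0.  ] op 13.4 g 44.8
```

View pics/g5.png

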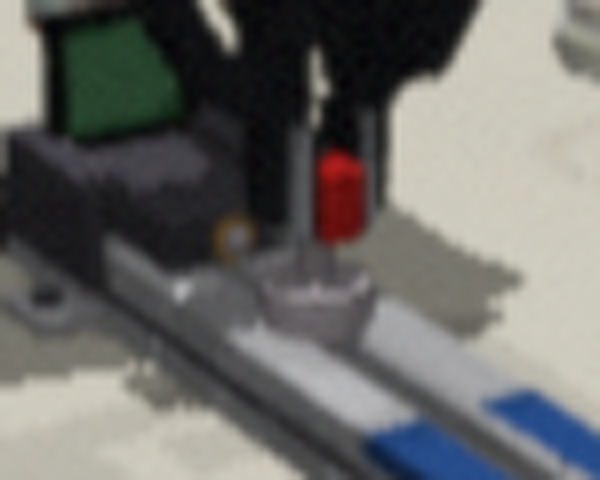

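The collar is still some way short of the tip (tip at side ≈(279.5,255)), so I'll creep.

```bash
for i in 1; do python3 -m jog '{"fingers":[1,1,1,1,1,1],"linear":[[1,0,0],[1,0,0],[1,0,0],[1,0,0],[0,0,0],[0,0,0]],"roll":[0,0,0,0,0,0]}' >/dev/null;python3 pos.py; done
python3 -m jog '{"fingers":[1,1,1,1,1],"linear":[[1,0,0],[1,0,0],[1,0,0],[0,0,0],[0,0,0]],"roll":[0,0,0,0,0]}' >/dev/null;python3 pos.py
```

```text
t 13.6 pos [495.9  42.9  74. ] yhead deg -1.2 z [-0.  0. -1.] q [0.   0.41 1.89 0.   0.85 0.02] F [-0.4 -0.7  0.6] M [-0.03 -0.03 -0.02] op 13.2 g 44.5
t 14.1 pos [495.9  45.9  74. ] yhead deg -1.2 z [-0.  0. -1.] q [0.01 0.41 1.89 0.   0.85 0.03] F [ 1.  -0.4  0.2] M [ 0.06 -0.04  0.06] op 13.1 g 44.4
```

```bash
python3 -m jog '{"fingers":[1,1,1,1],"linear":[[1,0,0],[1,0,0],[0,0,0],[0,0,0]],"roll":[0,0,0,0]}' >/dev/null;python3 pos.py
python3 -m jog '{"fingers":[1,1,1,1],"linear":[[1,0,0],[1,0,0],[0,0,0],[0,0,0]],"roll":[0,0,0,0]}' >/dev/null;python3 pos.py
```

```text
t 14.5 pos [495.9  47.8  74.1] yhead deg -1.2 z [-0.  0. -1.] q [0.01 0.41 1.89 0.   0.85 0.03] F [ 0.1 -0.1 -0.8] M [0.02 0.03 0.06] op 13.1 g 44.4
t 14.9 pos [496.   49.8  74.1] yhead deg -1.2 z [-0. -0. -1.] q [ 0.02  0.41  1.89 -0.    0.85  0.04] F [ 0.2  0.3 -0.5] M [ 0.    0.01 -0.01] op 13.1 g 44.3
```

```bash
python3 -m jog '{"fingers":[1,1,1,1],"linear":[[1,0,0],[0.5,0,0],[0,0,0],[0,0,0]],"roll":[0,0,0,0]}' >/dev/null;python3 pos.py
```

```text
t 15.3 pos [496.1  51.2  74.1] yhead deg -1.2 z [-0. -0. -1.] q [ 0.02  0.41  1.88 -0.    0.85  0.04] F [ 0.2  0.2 -1.9] M [ 0.01  0.   -0.05] op 13.5 g 44.3
```

```bash
python3 -m jog '{"fingers":[1,1,1,1],"linear":[[0.8,0,0.2],[0.7,0,0],[0,0,0],[0,0,0]],"roll":[0,0,0,0]}' >/dev/null;python3 pos.py
python3 -m jog '{"fingers":[1,1,1,1],"linear":[[0.7,0,0],[0.5,0,0],[0,0,0],[0,0,0]],"roll":[0,0,0,0]}' >/dev/null;python3 pos.py
```

```text
t 15.7 pos [496.3  52.7  74. ] yhead deg -1.2 z [ 0. -0. -1.] q [ 0.02  0.41  1.88 -0.    0.85  0.04] F [ 0.9 -0.   2.3] M [-0.08 -0.    0.09] op 13.3 g 44.6
t 16.1 pos [496.3  53.9  74. ] yhead deg -1.2 z [ 0. -0. -1.] q [ 0.02  0.41  1.88 -0.    0.85  0.04] F [-0.9 -1.3  1.6] M [-0.23  0.02 -0.03] op 13.5 g 44.7
```

```bash
python3 -m jog '{"fingers":[1,1,1,1],"linear":[[0.7,0,0],[0.5,0,0],[0,0,0],[0,0,0]],"roll":[0,0,0,0]}' >/dev/null;python3 pos.py
```

```text
t 16.5 pos [496.3  55.1  74. ] yhead deg -1.2 z [ 0. -0. -1.] q [ 0.03  0.41  1.88 -0.    0.85  0.05] F [-0.1 -1.3  3.2] M [-0.28 -0.02  0.  ] op 13.3 g 44.9
```

```bash
python3 -m jog '{"fingers":[1,1,1,1],"linear":[[0.5,0,-0.1],[0.3,0,0],[0,0,0],[0,0,0]],"roll":[0,0,0,0]}' >/dev/null;python3 pos.py
```

```text
t 16.9 pos [496.3  56.   74. ] yhead deg -1.2 z [ 0.  0. -1.] q [0.03 0.41 1.88 0.   0.85 0.05] F [-0.6 -1.2  2.6] M [-0.32 -0.06  0.05] op 13.2 g 44.8
```

```bash
python3 -m jog '{"fingers":[1,1,1,1],"linear":[[0.5,0,0],[0.3,0,0],[0,0,0],[0,0,0]],"roll":[0,0,0,0]}' >/dev/null;python3 pos.py
python3 - <<'E'
from h import *
S=np.mean([bot.grab_frame("side") for _ in range(2)],0).astype(np.uint8)
k=8; a=cv2.resize(S[225:285,250:325],None,fx=k,fy=k,interpolation=cv2.INTER_CUBIC);cv2.imwrite("pics/g6.png",a[:,:,::-1])
E
```

```text
t 17.3 pos [496.2  56.8  74. ] yhead deg -1.2 z [ 0.  0. -1.] q [0.03 0.41 1.88 0.   0.85 0.05] F [ 0.5 -1.8  2. ] M [-0.28 -0.05 -0.02] op 13.1 g 44.8
```

View pics/g6.png

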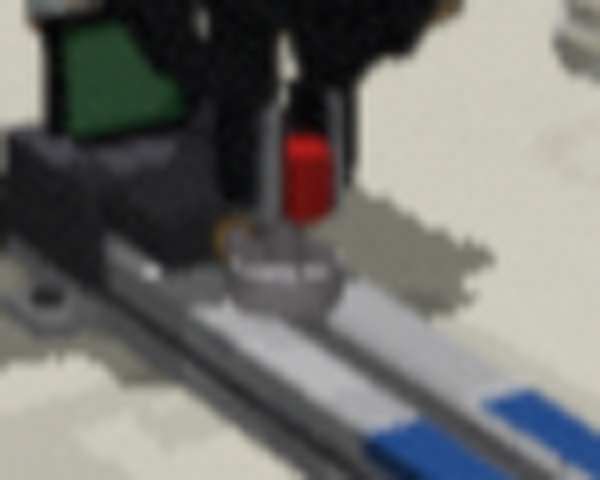

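The carrier has not moved (green frame and orange ring at the same pixels), and the collar is just in front of the ring. Creeping on.

```bash
python3 -m jog '{"fingers":[1,1,1,1],"linear":[[0.5,0,-0.1],[0.3,0,0],[0,0,0],[0,0,0]],"roll":[0,0,0,0]}' >/dev/null;python3 pos.py
```

```text
t 17.8 pos [496.1  57.6  74. ] yhead deg -1.2 z [-0.  0. -1.] q [0.03 0.41 1.88 0.   0.85 0.05] F [-0.3 -0.3  1.2] M [-0.16 -0.03 -0.  ] op 13.4 g 44.8
```

```bash
python3 -m jog '{"fingers":[1,1,1,1],"linear":[[0.5,0,-0.1],[0.3,0,0],[0,0,0],[0,0,0]],"roll":[0,0,0,0]}' >/dev/null;python3 pos.py
```

```text
t 18.2 pos [496.   58.5  74.1] yhead deg -1.2 z [-0.001  0.    -1.   ] q [0.03 0.41 1.88 0.   0.85 0.05] F [-0.7  0.  -0.2] M [ 0.01  0.01 -0.  ] op 13.0 g 44.4
```

```bash
python3 -m jog '{"fingers":[1,1,1,1],"linear":[[0.5,0,0],[0.3,0,0],[0,0,0],[0,0,0]],"roll":[0,0,0,0]}' >/dev/null;python3 pos.py
```

```text
t 18.6 pos [496.3  59.2  74.2] yhead deg -1.2 z [-0. -0. -1.] q [ 0.03  0.41  1.88 -0.    0.85  0.06] F [-0.2  0.1  0.1] M [ 0.01 -0.    0.04] op 13.3 g 44.3
```

```bash
python3 -m jog '{"fingers":[1,1,1,1],"linear":[[0.4,0,0],[0.4,0,0],[0,0,0],[0,0,0]],"roll":[0,0,0,0]}' >/dev/null;python3 pos.py
```

```text
t 19.0 pos [496.3  59.9  74.2] yhead deg -1.2 z [ 0. -0. -1.] q [ 0.04  0.41  1.88 -0.    0.85  0.06] F [ 0.1 -0.6 -1.7] M [ 0.04  0.01 -0.  ] op 13.3 g 44.3
```

```bash
python3 -m jog '{"fingers":[1,1,1,1],"linear":[[0.4,0,0],[0.3,0,0],[0,0,0],[0,0,0]],"roll":[0,0,0,0]}' >/dev/null;python3 pos.py
```

```text
t 19.4 pos [496.3  60.6  74.2] yhead deg -1.2 z [-0.  0. -1.] q [0.04 0.41 1.88 0.   0.85 0.06] F [ 0.3  0.1 -0.2] M [-0.04 -0.05  0.05] op 13.2 g 44.3
```

```bash
python3 -m jog '{"fingers":[1,1,1,1],"linear":[[0.4,0,0],[0.3,0,0],[0,0,0],[0,0,0]],"roll":[0,0,0,0]}' >/dev/null;python3 pos.py
```

```text
t 19.8 pos [496.3  61.3  74.2] yhead deg -1.2 z [ 0. -0. -1.] q [ 0.04  0.41  1.88 -0.    0.85  0.06] F [ 0.2  0.9 -0.7] M [ 0.02 -0.02  0.06] op 13.0 g 44.3
```

```bash
python3 -m jog '{"fingers":[1,1,1,1],"linear":[[0.4,0,0],[0.3,0,0],[0,0,0],[0,0,0]],"roll":[0,0,0,0]}' >/dev/null;python3 pos.py
```

```text
t 20.2 pos [496.3  62.   74.2] yhead deg -1.2 z [ 0. -0. -1.] q [ 0.04  0.41  1.88 -0.    0.85  0.06] F [ 0.2 -0.2  0.1] M [ 0.01  0.01 -0.01] op 13.2 g 44.3
```

```bash
python3 -m jog '{"fingers":[1,1,1,1],"linear":[[0.4,0,0],[0.3,0,0],[0,0,0],[0,0,0]],"roll":[0,0,0,0]}' >/dev/null;python3 pos.py
```

```text
t 20.6 pos [496.3  62.8  74.2] yhead deg -1.2 z [-0. -0. -1.] q [0.04 0.41 1.88 0.   0.85 0.06] F [-0.6 -0.7 -1.1] M [-0.01 -0.03 -0.04] op 13.0 g 44.3
```

```bash
python3 -m jog '{"fingers":[1,1,1,1],"linear":[[0.4,0,0],[0.3,0,0],[0,0,0],[0,0,0]],"roll":[0,0,0,0]}' >/dev/null;python3 pos.py
```

```text
t 21.0 pos [496.4  63.4  74.2] yhead deg -1.21 z [ 0.  0. -1.] q [0.04 0.41 1.88 0.   0.85 0.06] F [ 0.2  0.3 -0.5] M [ 0.   -0.04 -0.01] op 12.9 g 44.3
```

```bash
python3 - <<'E'
from h import *
S=np.mean([bot.grab_frame("side") for _ in range(3)],0).astype(np.uint8)
cv2.imwrite("pics/cur.png",S[:,:,::-1])
# carrier shift check vs side0: green frame by phase correlation
A=cv2.imread("pics/side0.png",0)[222:246,254:276].astype(np.float32);B=cv2.cvtColor(S,cv2.COLOR_RGB2GRAY)[222:246,254:276].astype(np.float32)
print(cv2.phaseCorrelate(A,B,cv2.createHanningWindow(A.shape[::-1],cv2.CV_32F)))
E
```

```text
((0.6737323660927323, 0.5683582337737629), 0.6170126365290748)
```

```bash
python3 -m jog '{"fingers":[1,1,1,1],"linear":[[0.4,0,0],[0.4,0,0],[0,0,0],[0,0,0]],"roll":[0,0,0,0]}' >/dev/null;python3 pos.py
```

```text
t 21.55 pos [496.4  63.9  74.2] yhead deg -1.19 z [ 0.    -0.001 -1.   ] q [ 0.04  0.41  1.88 -0.    0.85  0.07] F [ 0.4 -3.4 -0.4] M [-0.53  0.05  0.02] op 13.2 g 44.4
```

```bash
python3 -m jog '{"fingers":[1,1,1,1],"linear":[[0.4,0,0],[0.4,0,0],[0,0,0],[0,0,0]],"roll":[0,0,0,0]}' >/dev/null;python3 pos.py
```

```text
t 21.95 pos [496.4  64.2  74.2] yhead deg -1.17 z [-0.    -0.001 -1.   ] q [ 0.05  0.41  1.88 -0.    0.85  0.07] F [-0.4 -5.9 -0.4] M [-1.09  0.06 -0.05] op 13.3 g 44.5
```

```bash
python3 -m jog '{"fingers":[1,1,1,1],"linear":[[0.4,0,0],[0.4,0,0],[0,0,0],[0,0,0]],"roll":[0,0,0,0]}' >/dev/null;python3 pos.py
```

```text
t 22.35 pos [496.4  64.4  74.3] yhead deg -1.14 z [-0.    -0.003 -1.   ] q [ 0.05  0.41  1.88 -0.    0.85  0.07] F [-0.2 -9.4 -0.1] M [-1.59  0.   -0.02] op 13.5 g 44.5
```

Contact with about 9 N; the carrier holds. Easing off to about 3 N, then turning clockwise.

```bash
python3 -m jog '{"fingers":[1,1,1,1,1],"linear":[[-0.8,0,0],[-0.8,0,0],[0,0,0],[0,0,0],[0,0,0]],"roll":[0,0,0,0,0]}' >/dev/null;python3 pos.py
```

```text
t 22.85 pos [496.4  64.1  74.2] yhead deg -1.19 z [-0. -0. -1.] q [ 0.04  0.41  1.88 -0.    0.85  0.07] F [ 0.3 -4.6 -0.8] M [-0.93 -0.02 -0.06] op 13.3 g 44.4
```

```bash
python3 -m jog '{"fingers":[1,1,1,1,1],"linear":[[0,0,0],[0,0,0],[0,0,0],[0,0,0],[0,0,0]],"roll":[0.1,0.1,0.1,0.1,0]}' >/dev/null;python3 pos.py
```

```text
t 23.35 pos [495.9  64.   74.1] yhead deg -24.22 z [-0.001 -0.001 -1.   ] q [ 0.04  0.41  1.88 -0.    0.85  0.47] F [-0.4 -4.8 -1.3] M [-0.99  0.14 -0.  ] op 13.3 g 44.4
```

```bash
python3 -m jog '{"fingers":[1,1,1,1,1,1,1],"linear":[[0,0,0],[0,0,0],[0,0,0],[0,0,0],[0,0,0],[0,0,0],[0,0,0]],"roll":[0.12,0.12,0.12,0.12,0.12,0.12,0]}' >/dev/null;python3 pos.py
```

```text
t 24.05 pos [495.8  64.   74.1] yhead deg -65.49 z [-0.001 -0.001 -1.   ] q [ 0.04  0.41  1.88 -0.    0.85  1.19] F [-0.6 -5.2 -1.4] M [-1.06  0.06  0.03] op 13.5 g 44.3
```

```bash
python3 -m jog '{"fingers":[1,1,1,1,1],"linear":[[0,0,0],[0,0,0],[0,0,0],[0,0,0],[0,0,0]],"roll":[0.12,0.12,0.1,0.08,0]}' >/dev/null;python3 pos.py
```

```text
t 24.55 pos [495.4  64.   74. ] yhead deg -89.51 z [-0.002 -0.001 -1.   ] q [ 0.04  0.41  1.88 -0.    0.85  1.61] F [-1.2 -5.1 -0.1] M [-1.02  0.2   0.04] op 13.2 g 44.4
```

```bash
python3 -m jog '{"fingers":[1,1,1],"linear":[[0,0,0],[0,0,0],[0,0,0]],"roll":[0.05,0.05,0]}' >/dev/null;python3 pos.py
```

```text
t 24.85 pos [495.5  64.   74. ] yhead deg -95.2 z [-0.002 -0.001 -1.   ] q [ 0.04  0.41  1.88 -0.    0.85  1.71] F [-0.8 -3.5 -0.7] M [-0.99  0.21  0.03] op 13.3 g 44.4
```

```bash
python3 -m jog '{"fingers":[1,1,1],"linear":[[0,0,0],[0,0,0],[0,0,0]],"roll":[0.04,0.03,0]}' >/dev/null;python3 pos.py
```

```text
t 25.15 pos [495.5  64.   74. ] yhead deg -99.19 z [-0.002 -0.001 -1.   ] q [ 0.04  0.41  1.88 -0.    0.85  1.78] F [-1.  -5.4 -1.1] M [-0.98  0.26  0.01] op 13.1 g 44.4
```

```bash
python3 -m jog '{"fingers":[1,1,1],"linear":[[0,0,0],[0,0,0],[0,0,0]],"roll":[0.03,0.03,0]}' >/dev/null;python3 pos.py
```

```text
t 25.45 pos [495.6  64.   74. ] yhead deg -102.62 z [-0.002 -0.001 -1.   ] q [ 0.04  0.41  1.88 -0.    0.85  1.84] F [-1.6 -5.7 -1.6] M [-0.99  0.14  0.03] op 12.7 g 44.4
```

```bash
python3 - <<'E'
from h import *
S=np.mean([bot.grab_frame("side") for _ in range(3)],0).astype(np.uint8)
k=8; a=cv2.resize(S[225:285,250:325],None,fx=k,fy=k,interpolation=cv2.INTER_CUBIC);cv2.imwrite("pics/g7.png",a[:,:,::-1])
E
```

```text
(no output)
```

View pics/g7.png

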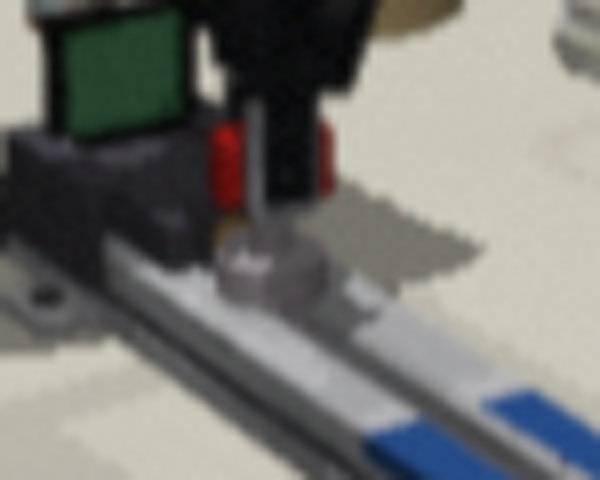

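The wing now stands across the slot, the collar is against the screw and the carrier is unchanged. I'll ease the push and release.

```bash
python3 -m jog '{"fingers":[1,1,1],"linear":[[0,0.8,0],[0,0,0],[0,0,0]],"roll":[0,0,0]}' >/dev/null;python3 pos.py
```

```text
t 25.9 pos [495.6  63.8  74. ] yhead deg -102.63 z [-0.001  0.001 -1.   ] q [0.04 0.41 1.88 0.   0.85 1.83] F [-2.5 -1.9 -0.8] M [-0.32  0.28  0.01] op 12.8 g 44.3
```

```bash
python3 -m jog '{"fingers":[0.3,0.3,0.3,0.3,0.3],"linear":[[0,0,0],[0,0,0],[0,0,0],[0,0,0],[0,0,0]],"roll":[0,0,0,0,0]}' >/dev/null;python3 pos.py
python3 -m jog '{"fingers":[0.3,0.3,0.3,0.3,0.3,0.3,0.3],"linear":[[0,0,-4],[0,0,-10],[0,0,-20],[0,0,-25],[0,0,-25],[0,0,-25],[0,0,0]],"roll":[0,0,0,0,0,0,0]}' >/dev/null;python3 pos.py
python3 - <<'E'
from h import *
S=np.mean([bot.grab_frame("side") for _ in range(3)],0).astype(np.uint8);cv2.imwrite("pics/end.png",S[:,:,::-1])
b=blobs(mask(S,240,12,roi=(262,225,305,260)));print(b)
def corn(a,d):
    X=np.array([[s*18*np.cos(a)+d*7*-np.sin(a),s*18*np.sin(a)+d*7*np.cos(a)] for s in(-1,1)]);return X
# expected wing silhouettes (width, height in px) per heading of the stud's x
for deg in(-20,-12,-5,0,5):
    a=np.radians(deg);P=np.array([proj("side",(496.4+x,63.6+y,z)) for d in(-1,1) for x,y in corn(a,d) for z in(58,82)]);print(deg,P.min(0).round(1),P.max(0).round(1))
g=cv2.imread("pics/side0.png")[:,:,::-1]
for im in(g,S): print([q[:2] for q in blobs(mask(im,80,130,60,30,roi=(250,218,280,250)))])
E
```

```text
t 26.4 pos [496.4  63.6  74.3] yhead deg -102.62 z [ 0.  0. -1.] q [0.04 0.41 1.88 0.   0.85 1.83] F [-0.4  0.3  0.9] M [ 0.04 -0.03  0.03] op 30.0 g 0.0
t 27.1 pos [498.9  63.6 187.5] yhead deg -102.62 z [ 0.009  0.    -1.   ] q [0.04 0.26 1.75 0.   1.13 1.83] F [0.7 0.3 0.5] M [-0.02 -0.05  0.  ] op 29.9 g 0.0
[(array([283.06, 244.96]), 156, ((283.5, 245.5), (11.0, 15.0), 90.0))]
-20 [275.1 238.8] [291.3 251.5]
-12 [275.  238.5] [291.4 251.8]
-5 [275.  238.2] [291.3 252.1]
0 [275.1 238.1] [291.2 252.3]
5 [275.3 237.9] [291.1 252.4]
[(array([264.98, 233.7 ]), 202)]
[(array([264.98, 233.7 ]), 202)]
```

```bash
python3 -m jog '{"fingers":[0.3,0.3,0.3,0.3,0.3,0.3],"linear":[[0,35,0],[0,40,0],[0,40,0],[0,40,0],[0,40,0],[0,0,0]],"roll":[0,0,0,0,0,0]}' >/dev/null;python3 pos.py
python3 - <<'E'
from h import *
T=np.mean([bot.grab_frame("top") for _ in range(4)],0).astype(np.uint8)
m=mask(T,240,12,100,50,roi=(270,240,320,290));p=np.argwhere(m)[:,::-1]
W=np.array([plane("top",q,82)[:2] for q in p]);c=W.mean(0);u,s,v=np.linalg.svd(W-c);print(len(p),c,s/np.sqrt(len(W))*3.46,np.degrees(np.arctan2(v[0,1],v[0,0])))
E
```

```text
t 27.85 pos [ 452.  -130.6  182. ] yhead deg -102.89 z [-0.003 -0.001 -1.   ] q [-0.37  0.23  1.81 -0.    1.1   1.43] F [ 0.6  0.6 -0.3] M [-0.   -0.06 -0.02] op 29.6 g 0.0
48 [492.57764854  62.39558474] [36.31898233 11.83844404] 171.64169441666965
```

The stud is upright and about 7° from square across the slot. The carrier's centroid in the picture is unchanged. Handing in.

```bash
python3 -c "
from station import bot
print(bot.hand_in())"
```

```text
the job is handed in; nothing more can be done
None
```

I handed the job in at about 28 s of the 56 s: the stud stands upright in the slot, turned about 97° clockwise (about 7° past square, though I never felt a hard stop), and was released with about 2 N against the screw; I saw no shift of the carrier, and no verdict came back.

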